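# Pull the loose injector and show its nozzle to the inspection camera

### The job

Two of the three fuel injectors in the cylinder head are still clamped down; draw the third one, which is unclamped and stands higher, up out of its bore and show it to the inspection camera: nozzle tip at the camera's focus point and aimed straight into the lens, the injector in line with the line of sight, its side inlet stub uppermost. Finish while holding it there still in the gripper; nothing is put down or let go, nothing may knock the camera, and the piston, spray can and spanner stay where they are.

Things in the scene. Friction and masses are not known exactly. Their poses are not given: they have to be found in the camera images.
- injector_center (a point): Centre (half-way up, 80 mm above the nozzle tip) of the loose fuel injector, a steel stick 160 mm long, about 0.3 kg, upright in its bore. From the bottom: nozzle tip 8 mm thick (0 to 22 mm), nut 18 mm (to 75 mm), body 24 mm (to 115 mm), round cap 28 mm (115 to 160 mm, the place to grip). Axes of all injector points: z from tip to cap, x out along the inlet stub.
- injector_cap (a point): Centre of the injector's round dark cap (28 mm thick, 45 mm high), 137.5 mm above the tip: 22.5 mm of cap above this point and 22.5 mm below.
- injector_tip (a point): Lowest point of the injector's nozzle, on its axis.
- injector_inlet (a point): Outer end of the inlet stub, a 9 mm thick tube that sticks out sideways from the body (along injector x), 100 mm above the tip; its end is 32 mm from the injector's axis.
- injector: The loose injector as a whole; origin at the nozzle tip. A sealing ring 28 mm wide and 4 mm high, 52 mm above the tip, rests on the head's deck, so the lowest 52 mm stand in the bore (21 mm wide) and the injector must rise more than 52 mm to come free.
- head: Aluminium cylinder head, fixed, 150 mm (x) by 320 mm (y) by 100 mm high; origin under its centre on the table, z up. Three injector bores in a row along its y, 90 mm apart, the middle one at its centre; two camshafts along y, 56 mm either side of the row, reach 20 to 25 mm above its deck.
- clamped_a: A fixed injector of the same kind, clamped down by a steel fork; it stands 23 mm lower than the loose one. Origin at its nozzle tip, 25 mm above the table; its cap's top is 185 mm above the table.
- clamped_b: The other clamped injector, the same.
- camera: Inspection camera on a low steel stand, fixed; base plate 110 by 100 mm, origin under its centre. The lens, in a white ring light 60 mm wide, looks up and back towards the robot, its line of sight leaning 35 degrees from vertical to the stand's -x. The middle of the lens lies 30 mm to the stand's -x and 100 mm up.
- focus (a point): The camera's focus point, in the air 90 mm from the lens along its line of sight. Axes: z along the line of sight, away from the lens; x square to it, slanting upwards away from the robot; y level. Rightly shown, the injector has its tip here and its axes parallel to these: z (tip to cap) along z, inlet stub along x.
- piston: Bystander: a bare aluminium piston, 84 mm wide, 66 mm high, standing on its crown; origin under its centre.
- spray_can: Bystander: a spray can, 64 mm wide, 190 mm high; origin under its centre.
- spanner: Bystander: a spanner 200 mm long, lying flat; origin under its middle.
Mind the look-alikes: they are no part of the job. Leave any turquoise or white look-alike of the injector alone.

How it is judged (in metres and radians):
On the way:
1. the gripped injector is drawn clear up out of its bore (z of injector_tip in the frame of head above 0.105 m and contact force between injector and the fingers above 1 N), for 0.1 s.
At the end, for the whole second after the job is handed in: The gripper holds the injector still in the air, touching neither camera nor head: nozzle tip within 22 mm of the focus point and towards the lens, its axis within 0.22 rad of the line of sight, the inlet stub on the upper side within 0.35 rad (distance between injector_tip and focus below 0.022 m and angle between the z axis of injector_center and the z axis of focus, either way round below 0.22 rad and z of injector_cap in the frame of focus above 0.1 m and angle between the x axis of injector_center and the x axis of focus, either way round below 0.35 rad and angle between injector_center's own x axis and vertical below 1.5 rad and contact force between injector and the fingers above 1 N and contact force between injector and camera below 0.1 N and contact force between injector and head below 0.1 N and linear speed of injector below 0.03 m/s and angular speed of injector below 0.2 rad/s); the arm keeps its last pose, push and grip.
It fails at once if the camera is knocked by the robot or by the injector (contact force between camera and the arm above 2 N or contact force between camera and the fingers above 2 N or contact force between camera and injector above 2 N).
It fails at once if the piston is disturbed (distance of piston from where it was at the start of the episode above 0.03 m).
It fails at once if the spray can is disturbed (distance of spray_can from where it was at the start of the episode above 0.03 m).
It fails at once if the spanner is disturbed (distance of spanner from where it was at the start of the episode above 0.03 m).
It also fails if it takes over 38 s, if anything falls off the work surface, if the arm or the gripper's body presses on something with over 40 N, if the wrist force passes 120 N, or if a joint passes its speed limit or range.

### The arm

A 7-joint arm with a two-finger parallel gripper is mounted at the origin on the work surface. World frame = base frame: x ahead of the robot, y to its left, z up, the work surface at z = 0. Lengths are in mm, angles in rad, forces in N, time in s.
With the tool pointing down it reaches from about 425 to 875 mm from the base axis. Payload 4.7 kg.
Tool frame: the origin (TCP) lies midway between the tips of the shut fingers; the grasp point (between the pads) lies 19 mm behind it (manip.tcp_to_grasp is the distance from the TCP to the grasp point, in mm); z points along the fingers, y is the line along which they close (so a half turn about z gives the same grasp; the last joint's range is limited). The gripper opens to 87 mm and grips with 3 to 60 N. Pads are 19 mm wide; open, the fingers measure 117 mm over their backs; the gripper's body (75 mm by 190 mm) begins 51 mm behind the grasp point.
Start: joints at [1.142, 0.321, -0.07, 1.45, 0.023, 1.371, -0.057], TCP at [278.49, -587.341, 222.587] pointing down, gripper open.
Joint ranges: [-2.86, 2.86], [-0.3, 2.09], [-1.38, 1.24], [0.06, 2.45], [-1.56, 4.7], [0.09, 2.05], [-2.69, 2.69]. Speed limits (rad/s): [2.57, 2.57, 3.14, 3.14, 3.14, 3.14, 3.14].

### API

Orientations are given as a rotation vector (axis times angle).
In Python, from workcell import manip gives the robot as it stands.
- The arm moves only by the tool move_arm, never from a script. Its argument "steps" is text: rows parted by semicolons, each of 5 numbers parted by spaces: the opening in per cent of the stroke, from 0 (shut) to 100 (fully open), then the shift along the tool's x, y, z in mm, then the turn about the tool's z in degrees. A call has 1 to 10 rows; each row is the pose to reach, as a shift and turn from the pose commanded when the call began, along the tool's axes at that moment; what a row does not reach only later rows make up. A row lasts 1/12 s, in which the tool goes at most 41.7 mm and 7.16 degrees, less where a joint would pass 70% of its speed; a pose out of reach is approached as far as the arm can. A call with a gripper value outside its range is refused whole. The fingers move at their own pace and stop on an object; "newtons" is the grip in N (left out, the last holds). Time passes only in rows, so rows that repeat a pose let the fingers close. It gives the time, the measured TCP pose, the force, the opening and the grip force at its end, in the units of the state.
- manip.read_state(): the state, without advancing time (a new reading comes with each control period).
- manip.snapshot(name): name is "scene" or "top" or "wrist"; returns (picture, depth): 400x640x3 uint8, red, green, blue; 400x640 float32, mm along the optical axis (not along the pixel's ray), 0 where there is no reading.
- manip.get_calibration(name): a dict with "intrinsics" (3x3 intrinsics, pixels), "cam_to_world" (4x4, takes a point from camera to world coordinates); the wrist camera has in their place "tool_from_camera" (4x4, takes a point from camera to tool coordinates, whose origin is the TCP and whose axes are the flange's). Camera axes: x right, y up, looking along -z (the intrinsics and any distortion apply to the point x, -y, -z); pixel columns grow to the right and rows downward; lengths in mm; the calibration is good to about 2 mm. A picture is of the moment at which its call begins: read the wrist's pose just before it. get_calibration takes no time and is no camera call.
- manip.sign_off(): hands the job in; it is judged then, once.
Trained networks look in the newest picture that a camera, given by its name, has taken for a name from the list of things; names that differ only in an ending like _2 or _b are one class to them, and where a whole thing is asked for, a point or a joint stands for the part that bears it (a point fixed in the world has none). Each returns a list of dicts, best first, with "confidence" (0 to 1); they miss things now and then, are a little off and sometimes report something else, mostly with a low value. They report only what shows in the picture. A call takes as long as a camera call. They do not tell look-alikes from the thing itself.
- manip.boxes_of(query, camera): "bbox" ([left, top, right, bottom] in pixels, round what is visible of it).
- manip.silhouettes(query, camera): "region" (400x640 bool, what is visible of it) and "bbox" ([left, top, right, bottom] in pixels, round what is visible of it).
- manip.tip_of(query, camera): "centre" ([column, row] in pixels: a listed point, or the origin of a listed thing).
The state is a dict: "time_s": time; "joint_pos": joint angles; "qd": joint speeds; "joint_efforts": joint torques, N m; "tcp_pos": TCP position; "orientation": TCP orientation; "wrist_force": force on the tool from outside, world axes, zero at the start; "ft_torque": the same for the moment, N m; "grip_width": finger opening in mm; "grip_force": force on a finger pad.
Only numpy, scipy, OpenCV 4.12 (cv2) and the standard library are available. Lean on these libraries where they do the work, as an engineer would, in place of code of your own. Each camera call takes 0.05 s, during which the arm holds its last target. There are 200 camera calls.

## Working session

There is one attempt and no reset: what is moved stays moved. The work goes in short steps, Python scripts to look and compute and a tool call to move; the robot and the scene stay as the last step left them, time stands still between calls to the robot, and variables do not carry over. Pictures are saved under pics/ and viewed, at most 12 in all, crops included, and the job is handed in when it is done.

Besides the shell and the picture viewer there is one more tool, called after "Emit:" by a JSON object that holds its "fn" and its "kwargs". move_arm: Moves the arm, as the interface text tells. Its arguments: {"type":"object","properties":{"steps":{"type":"string"},"newtons":{"type":"number"}},"required":["steps"]}

```bash
mkdir -p pics; ls; python3 - <<'E'
from workcell import manip
import cv2,numpy as np
print(manip.read_state())
for n in ["scene","top"]:
    im,d=manip.snapshot(n); cv2.imwrite(f"pics/{n}0.png",im[:,:,::-1]); np.save(f"pics/{n}d.npy",d); np.save(f"pics/{n}i.npy",im)
    c=manip.get_calibration(n); print(n,c)
    for q in ["injector","injector_cap","injector_inlet","head","clamped_a","camera","focus","piston","spray_can","spanner"]:
        print(q,[(np.round(r["centre"],1).tolist(),round(r["confidence"],2)) for r in manip.tip_of(q,n)])
print(manip.get_calibration("wrist"))
E
```

```text
pics
{'time_s': 0.0, 'joint_pos': array([ 1.1421314 ,  0.32181371, -0.07006828,  1.45168816,  0.02259597,
        1.37078615, -0.0569017 ]), 'qd': array([ 0.0015764 ,  0.0001779 , -0.00120435, -0.00050832,  0.00025124,
       -0.00135281,  0.00073388]), 'joint_efforts': array([-1.46998882e-04, -4.91298902e+01, -4.04102588e-01, -3.12526917e+01,
       -6.39215251e-02,  4.37383074e-02,  1.73961776e-04]), 'tcp_pos': array([ 278.19386949, -586.84311196,  221.46080987]), 'orientation': array([-3.06312424e+00, -6.89442363e-01,  8.10195431e-04]), 'wrist_force': array([0.3682345 , 0.33716739, 0.1962332 ]), 'ft_torque': array([ 0.00418057,  0.00487759, -0.0339457 ]), 'grip_force': 0.0, 'grip_width': 87.13189144676281}
scene {'intrinsics': array([[515.80717714,   0.        , 325.49831823],
       [  0.        , 515.80717714, 205.33312693],
       [  0.        ,   0.        ,   1.        ]]), 'cam_to_world': array([[-4.52143150e-01, -6.01545562e-01,  6.58566252e-01,
         1.40062750e+03],
       [ 8.91945329e-01, -3.05199112e-01,  3.33597111e-01,
         3.61630752e+02],
       [ 3.19973617
[... 1914 characters left out ...]
04.8, 138.9], 0.86), ([459.1, 179.1], 0.45)]
piston [([192.9, 225.4], 0.97), ([304.9, 120.9], 0.16)]
spray_can [([457.5, 176.8], 0.71)]
spanner [([301.6, 116.7], 0.81)]
{'intrinsics': array([[285.27716583,   0.        , 320.83696238],
       [  0.        , 285.27716583, 195.19095577],
       [  0.        ,   0.        ,   1.        ]]), 'tool_from_camera': array([[-3.08301995e-04,  9.57604307e-01,  2.88086613e-01,
         7.97650648e+01],
       [ 9.99999860e-01,  4.19016178e-04, -3.22645135e-04,
         2.34186853e-01],
       [-4.29679323e-04,  2.88086474e-01, -9.57604302e-01,
        -1.62171575e+02],
       [ 0.00000000e+00,  0.00000000e+00,  0.00000000e+00,
         1.00000000e+00]])}
```

View pics/scene0.png

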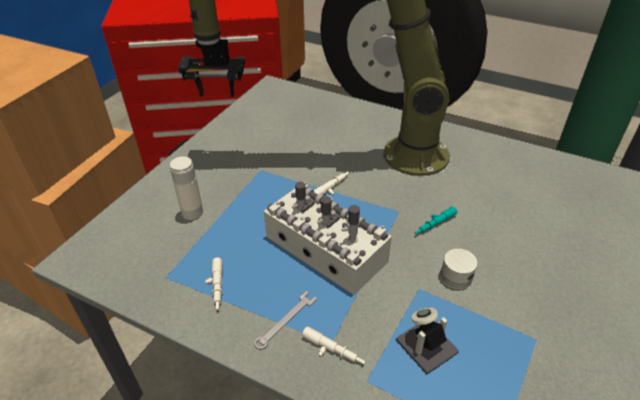

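View pics/top0.png

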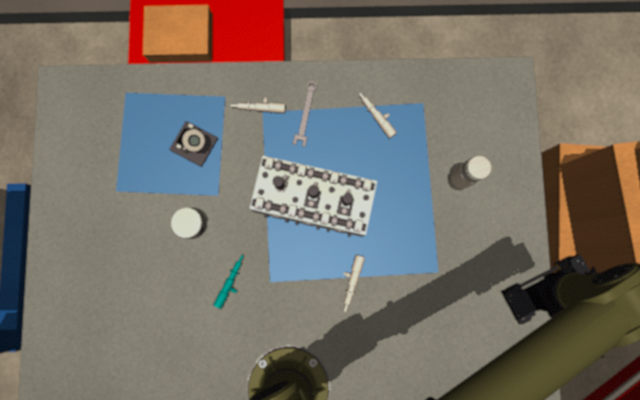

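The scene picture shows the head in the middle. The loose injector stands at its right end (354,215) and the camera stand is at (427,340). In the top view the loose cap is at about (280,183), the stand at (194,143), the piston at (187,223), the can at (478,168) and the spanner at (305,113). The other injectors are white and turquoise look-alikes.

```bash
cat > h.py <<'E'
import numpy as np,cv2
from workcell import manip
from scipy.spatial.transform import Rotation as R
def cloud(name,d,T=None):
    c=manip.get_calibration(name); K=c["intrinsics"]; M=T if T is not None else c["cam_to_world"]
    v,u=np.mgrid[:400,:640]; x=(u-K[0,2])/K[0,0]*d; y=-(v-K[1,2])/K[1,1]*d
    P=np.stack([x,y,-d],-1)@M[:3,:3].T+M[:3,3]; P[d<=0]=np.nan; return P
def pix2z(name,uv,z,T=None):
    c=manip.get_calibration(name); K=c["intrinsics"]; M=T if T is not None else c["cam_to_world"]
    r=M[:3,:3]@np.array([(uv[0]-K[0,2])/K[0,0],-(uv[1]-K[1,2])/K[1,1],-1]); return M[:3,3]+r*(z-M[2,3])/r[2]
E
python3 - <<'E'
from h import *
np.set_printoptions(precision=1,suppress=True)
for n in ["scene","top"]:
    d=np.load(f"pics/{n}d.npy"); P=cloud(n,d); im=np.load(f"pics/{n}i.npy")
    print(n,"table z",np.nanmedian(P[(abs(P[...,2])<20)][:,2]))
    Z=P[...,2]
    # head
    c0=pix2z("top",(313,197),100)
    m=(np.hypot(P[...,0]-c0[0],P[...,1]-c0[1])<190)
    deck=P[m&(abs(Z-100)<6)]
    if n=="top":
        full=P[m&(Z>60)]; r=cv2.minAreaRect(full[:,:2].astype(np.float32)); print("head rect",r)
    print("deck z",np.median(deck[:,2]))
    for lo in (150,192):
        M=(m&(Z>lo)&(Z<230)).astype(np.uint8); k,L,S,C=cv2.connectedComponentsWithStats(M)
        for i in range(1,k):
            if S[i,4]>5: q=P[L==i]; print(lo,S[i],C[i],q.mean(0),q.min(0),q.max(0))
    # camera stand
    cc=pix2z("top",(194,146),0); print("cc",cc)
    m=np.hypot(P[...,0]-cc[0],P[...,1]-cc[1])<100
    for lo,hi in ((4,30),(4,200),(75,140)):
        q=P[m&(Z>lo)&(Z<hi)]; print(lo,hi,len(q),q.mean(0),q.max(0),cv2.minAreaRect(q[:,:2].astype(np.float32)))
a=cv2.resize(np.load("pics/topi.npy")[135:245,160:390],None,fx=3.4,fy=3.4,interpolation=3)
b=cv2.resize(np.load("pics/scenei.npy")[170:380,250:480],None,fx=2.6,fy=2.6,interpolation=3)
cv2.imwrite("pics/ca.png",a[:,:,::-1]);cv2.imwrite("pics/cb.png",b[:,:,::-1])
E
```

```text
scene table z 0.5866582786070467
deck z 100.58303994824871
150 [295 182  11  17 166] [300.  189.7] [ 510.8 -164.6  172.9] [ 490.1 -180.   150. ] [ 523.5 -153.   188.8]
150 [321 196  11  18 166] [325.8 204.3] [532.1 -77.3 174.1] [513.8 -93.9 150.5] [543.5 -66.3 189.7]
150 [342 205  18  26 269] [352.6 217.3] [555.8   8.2 185.4] [535.  -11.3 150.1] [577.6  21.8 212.8]
192 [348 205  12  13 122] [353.6 210.8] [552.2   8.5 204.3] [535.   -6.6 192.1] [564.5  20.7 212.8]
cc [688.9 272.6   0. ]
4 30 1334 [714.4 274.5  11.2] [784.9 370.8  28.5] ((688.8104858398438, 277.2017822265625), (189.01632690429688, 193.406005859375), 73.12825012207031)
4 200 2424 [709.3 271.3  41.5] [784.9 370.8 114.7] ((688.8104858398438, 277.2017822265625), (189.01632690429688, 193.406005859375), 73.12825012207031)
75 140 624 [695.8 259.7  92.8] [735.2 297.5 114.7] ((688.4124755859375, 255.16693115234375), (67.49284362792969, 75.71327209472656), 60.123985290527344)
top table z -0.08171596141505688
head rect ((521.357666015625, -75.80903625488281), (320.7242431640625, 155.12228393554688), 76.29289245605469)
deck z 99.8
[... 194 characters left out ...]
[534.8 -62.8 189.6]
150 [341 193  12  13 110] [346.8 198.9] [ 500.2 -163.3  181.9] [ 487.6 -176.4  151.4] [ 515.1 -150.   189.2]
192 [272 176  12  12 106] [277.  181.5] [543.4  10.5 207. ] [530.3  -3.5 192.3] [558.1  23.1 212.2]
cc [688.9 272.6   0. ]
4 30 994 [684.  268.1   9.9] [788.1 368.8  29.5] ((689.6301879882812, 271.2054443359375), (188.3724365234375, 195.06185913085938), 77.0224380493164)
4 200 1525 [684.  265.7  37.9] [788.1 368.8 116.8] ((689.6301879882812, 271.2054443359375), (188.3724365234375, 195.06185913085938), 77.0224380493164)
75 140 445 [682.6 255.6  96.2] [729.2 301.  116.8] ((683.046630859375, 259.1312561035156), (67.8665542602539, 73.80359649658203), 56.79004669189453)
```

View pics/ca.png

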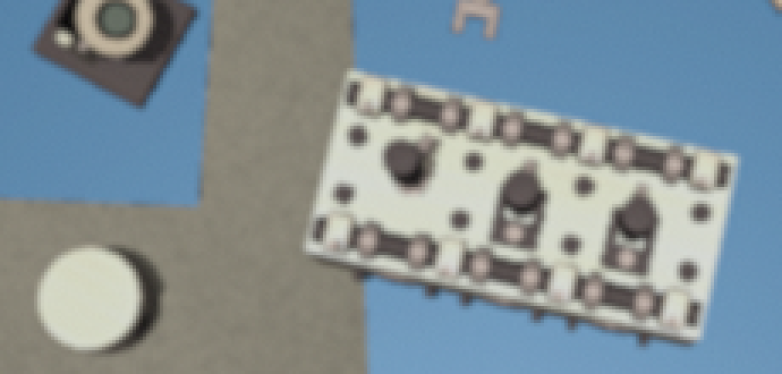

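View pics/cb.png

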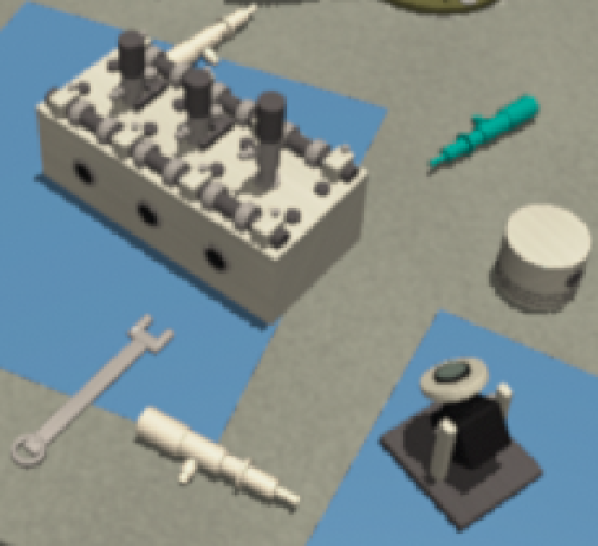

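Crop A shows the loose cap at (407,162) with its stub towards the upper right (430,143). The stand's dark plate is at the upper left and its ring at (115,20). Crop B confirms that the tallest injector is the loose one. The tool axis stays vertical, so I'll tilt the injector in the grip by levering its tip in the bore mouth. First I'll move above it, turned so the fingers close square to the stub.

Emit:
{"fn": "move_arm", "kwargs": {"steps": "100 496 -426 -108 -105;100 496 -426 -108 -105;100 496 -426 -108 -105;100 496 -426 -108 -105;100 496 -426 -108 -105;100 496 -426 -108 -105;100 496 -426 -108 -105;100 496 -426 -108 -105;100 496 -426 -108 -105;100 496 -426 -108 -105"}}

```text
time_s: 1.93
tcp_pos: [445.9, -209.7, 291.2]
orientation: [2.074, 2.358, -0.001]
wrist_force: [1.9, -0.1, 0.4]
grip_width: 87.4
grip_force: 0.0
```

Emit:
{"fn": "move_arm", "kwargs": {"steps": "60 207 124 -39 -33;60 207 124 -39 -33;60 207 124 -39 -33;60 207 124 -39 -33;60 207 124 -39 -33;60 207 124 -39 -33;60 207 124 -39 -33;60 207 124 -39 -33;60 207 124 -39 -33"}}

```text
time_s: 2.68
tcp_pos: [543.2, 8.0, 329.2]
orientation: [-1.329, -2.847, 0.002]
wrist_force: [-0.7, -1.5, -0.6]
grip_width: 52.4
grip_force: 0.0
```

```bash
cat >> h.py <<'E'
def wristT():
    s=manip.read_state(); M=np.eye(4); M[:3,:3]=R.from_rotvec(s["orientation"]).as_matrix(); M[:3,3]=s["tcp_pos"]
    return M@manip.get_calibration("wrist")["tool_from_camera"],s
E
python3 - <<'E'
from h import *
np.set_printoptions(precision=1,suppress=True)
T,s=wristT(); im,d=manip.snapshot("wrist"); np.save("pics/wi.npy",im);np.save("pics/wd.npy",d);np.save("pics/wT.npy",T)
cv2.imwrite("pics/w0.png",im[:,:,::-1])
print(s["joint_pos"],s["tcp_pos"],s["orientation"])
for q,z in (("injector_cap",185.5),("injector_inlet",148),("injector",48),("camera",0),("focus",173.7),("head",0)):
    print(q,[(np.round(r["centre"],1).tolist(),round(r["confidence"],2),pix2z("wrist",r["centre"],z,T)) for r in manip.tip_of(q,"wrist")])
P=cloud("wrist",d,T);Z=P[...,2]
m=np.hypot(P[...,0]-543,P[...,1]-11)<50
q=P[m&(Z>203)]; print("cap",len(q),q.mean(0),q.min(0),q.max(0))
for n in ["scene","top","wrist"]:
    d=np.load("pics/wd.npy" if n=="wrist" else f"pics/{n}d.npy"); im=np.load("pics/wi.npy" if n=="wrist" else f"pics/{n}i.npy").astype(int)
    P=cloud(n,d,T if n=="wrist" else None);Z=P[...,2]
    m=np.hypot(P[...,0]-689,P[...,1]-272)<95
    dark=m&(Z<22)&(Z>2)&(im[...,2]<im[...,0]+25)&(im.max(-1)<130)
    if dark.sum()>50:
        q=P[dark]; print(n,"plate",len(q),np.median(q[:,2]),cv2.minAreaRect(q[:,:2].astype(np.float32)))
    ring=m&(Z>70)&(im.min(-1)>120)
    if ring.sum()>20:
        q=P[ring]; c=q.mean(0); u,S,v=np.linalg.svd(q-c); nrm=v[2]*np.sign(v[2,2]); print(n,"ring",len(q),c,nrm,S,np.degrees(np.arctan2(nrm[1],nrm[0])))
E
```

```text
[ 0.6  0.1 -0.7  1.5  0.1  1.5  0.6] [543.2   8.  329.2] [-1.3 -2.8  0. ]
injector_cap [([434.3, 239.4], 0.86, array([688.8,  42. , 185.5])), ([326.8, 185.8], 0.62, array([550. ,  10.6, 185.5])), ([148.7, 174.2], 0.55, array([ 391.9, -104.8,  185.5]))]
injector_inlet [([458.8, 234.5], 0.72, array([732.3,  64.2, 148. ]))]
injector [([92.1, 107.7], 0.74, array([ 230.5, -148.2,   48. ])), ([495.7, 185.2], 0.69, array([782.8, 159.2,  48. ])), ([283.3, 21.1], 0.62, array([378.9, 124.2,  48. ])), ([325.4, 161.6], 0.59, array([548.6,  12.8,  48. ]))]
camera [([499.2, 91.5], 0.82, array([696.5, 275.1,   0. ]))]
focus [([518.9, 116.4], 0.69, array([660.4, 199.4, 173.7])), ([326.5, 189.3], 0.64, array([554.7,   4.9, 173.7]))]
head [([280.2, 187.3], 0.74, array([522.7, -80.4,   0. ]))]
cap 47618 [529.3  27.  425.4] [493.  -20.7 203.9] [587.8  60.8 451.3]
scene plate 1139 11.964802358676934 ((697.5529174804688, 270.93157958984375), (110.5980453491211, 103.24213409423828), 61.35170364379883)
scene ring 250 [692.9 256.3  99.5] [-0.2 -0.3  0.9] [320.3 259.  149.7] -125.37766450182292
top plate 625 11.702168898764512 ((684.74658203125, 255.36431884765625), (147.15188598632812, 96.81243896484375), 61.18586730957031)
top ring 251 [683.1 254.2  96.7] [-0.2 -0.4  0.9] [303.5 274.8 127.6] -118.64415212376684
wrist plate 1383 12.00272733939596 ((693.4708251953125, 267.86181640625), (102.90830993652344, 96.86742401123047), 60.75087356567383)
wrist ring 1960 [683.5 250.4  97.3] [-0.2 -0.3  0.9] [775.3 696.8 339.9] -121.83275599164139
```

View pics/w0.png

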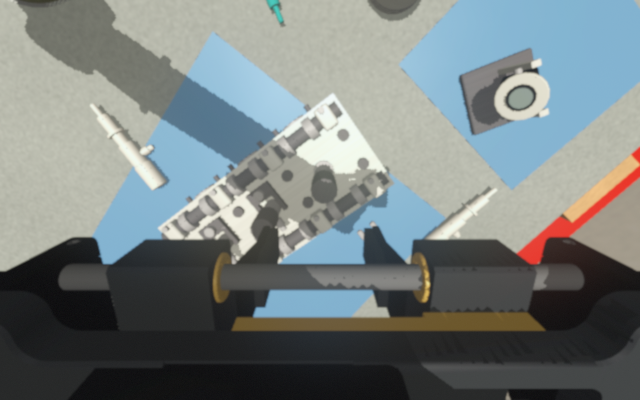

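The wrist view shows the loose cap at (323,180), with its stub hidden behind it on the far side. The camera stand's ring is at (521,97). Next I'll work out the stub's azimuth from the top and scene pixels, and the descent in tool axes.

```bash
python3 - <<'E'
from h import *
np.set_printoptions(precision=1,suppress=True)
for n,l in (("top",[(283.3,170.8),(288.2,174.7),(287,176.5)]),("scene",[(341.9,226.2),(344,227.7)])):
    for uv in l:
        p=pix2z(n,uv,148); v=p[:2]-[543,11]; print(n,uv,p,np.hypot(*v),np.degrees(np.arctan2(v[1],v[0])))
# depth points near stub height
for n in ["scene","top"]:
    P=cloud(n,np.load(f"pics/{n}d.npy")); r=np.hypot(P[...,0]-543,P[...,1]-11); m=(r<40)&(r>19)&(P[...,2]>138)&(P[...,2]<158)
    for (v,u) in np.argwhere(m): p=P[v,u]; print(n,u,v,p,r[v,u].round(),np.degrees(np.arctan2(p[1]-11,p[0]-543)).round())
for n in ["scene","top"]:
    for z,l in ((185.5,"injector_cap"),(208,"cap top")): pass
# cap top centroid, wrist depth
T=np.load("pics/wT.npy");P=cloud("wrist",np.load("pics/wd.npy"),T); Z=P[...,2]
m=(np.hypot(P[...,0]-543,P[...,1]-11)<30)&(Z>203)&(Z<213); q=P[m]; print("cap top",m.sum(),q.mean(0),q.min(0),q.max(0))
s=manip.read_state(); print(s["time_s"],s["tcp_pos"],R.from_rotvec(s["orientation"]).as_matrix())
E
```

```text
top (283.3, 170.8) [581.5  -1.1 148. ] 40.406466492128004 -17.441836502274267
top (288.2, 174.7) [571.  -13.8 148. ] 37.40313988185086 -41.627144290097895
top (287, 176.5) [566.2 -10.7 148. ] 31.770367549434155 -42.99285938283245
scene (341.9, 226.2) [561.1 -17.5 148. ] 33.73023060133059 -57.625740497231945
scene (344, 227.7) [563.5 -10.5 148. ] 29.70491050691732 -46.38098723275654
scene 345 226 [561.   -9.1 152.4] 27.0 -48.0
scene 346 226 [559.1  -7.2 151.6] 24.0 -48.0
scene 347 226 [558.4  -4.7 152.1] 22.0 -46.0
scene 348 226 [559.2  -1.7 154.2] 21.0 -38.0
scene 344 227 [561.6 -11.4 148.4] 29.0 -50.0
scene 346 227 [567.1  -3.6 156.8] 28.0 -31.0
scene 347 227 [563.6  -2.4 154.2] 25.0 -33.0
scene 348 227 [561.5  -0.6 153.2] 22.0 -32.0
scene 342 228 [573.8 -11.3 155.8] 38.0 -36.0
scene 343 228 [573.2  -8.8 156.4] 36.0 -33.0
scene 344 228 [567.4  -8.8 151.2] 31.0 -39.0
scene 345 228 [570.5  -4.7 155.8] 32.0 -30.0
scene 346 228 [567.   -3.5 153.2] 28.0 -31.0
scene 347 228 [565.2  -1.6 152.5] 26.0 -29.0
scene 348 228 [562.6   0.  150.9] 22.0 -29.0
scene 349 228 [561.8   2.4 151.3] 21.0 -
[... 1303 characters left out ...]
[563.9   1.9 155. ] 23.0 -24.0
top 283 177 [564.4  -0.5 152.2] 24.0 -28.0
top 285 177 [564.   -5.8 153.4] 27.0 -39.0
top 286 177 [564.5  -8.2 150.8] 29.0 -42.0
top 282 178 [561.3   2.  154.6] 20.0 -26.0
top 283 178 [562.   -0.3 150.3] 22.0 -31.0
top 284 178 [561.1  -3.3 155.5] 23.0 -38.0
top 285 178 [561.1  -5.9 155.1] 25.0 -43.0
top 283 179 [558.1  -0.8 157.7] 19.0 -38.0
top 284 179 [559.6  -2.8 149. ] 22.0 -40.0
top 285 179 [560.1  -5.2 146. ] 24.0 -44.0
top 284 180 [556.2  -3.1 153.2] 19.0 -47.0
top 285 180 [557.4  -5.2 146.2] 22.0 -48.0
cap top 543 [546.4   8.7 207.9] [533.1  -5.1 203.9] [560.3  21.7 210. ]
3.0333 [543.2   7.9 329.4] [[-0.6  0.8 -0. ]
 [ 0.8  0.6 -0. ]
 [-0.  -0.  -1. ]]
```

Emit:
{"fn": "move_arm", "kwargs": {"steps": "60 -150 0 -20 -14;60 -150 0 -20 -14;60 -150 0 -20 -14;60 -150 0 -20 -14;60 -150 0 -20 -14;60 -150 0 -20 -14"}}

```text
time_s: 3.53
tcp_pos: [640.1, -108.1, 348.2]
orientation: [-0.975, -2.984, -0.001]
wrist_force: [-0.3, 0.5, -0.2]
grip_width: 52.5
grip_force: 0.0
```

```bash
python3 - <<'E'
from h import *
np.set_printoptions(precision=1,suppress=True)
T,s=wristT(); im,d=manip.snapshot("wrist"); np.save("pics/wi2.npy",im);np.save("pics/wd2.npy",d);np.save("pics/wT2.npy",T)
print(s["tcp_pos"],s["joint_pos"])
for q,z in (("injector_cap",185.5),("injector_inlet",148)):
    print(q,[(np.round(r["centre"],1).tolist(),round(r["confidence"],2),pix2z("wrist",r["centre"],z,T)) for r in manip.tip_of(q,"wrist")])
P=cloud("wrist",d,T);Z=P[...,2]
m=(np.hypot(P[...,0]-545,P[...,1]-9)<30)&(Z>203)&(Z<213); q=P[m]; print("cap top",m.sum(),q.mean(0),q.min(0),q.max(0))
c=(q.min(0)+q.max(0))/2
r=np.hypot(P[...,0]-c[0],P[...,1]-c[1]); m=(r<42)&(r>18)&(Z>140)&(Z<160); q=P[m]; a=np.degrees(np.arctan2(q[:,1]-c[1],q[:,0]-c[0]))
print(m.sum(),np.histogram(a,np.arange(-90,20,10)),np.median(a[r[m]>26]),r[m].max())
m2=(np.hypot(P[...,0]-c[0],P[...,1]-c[1])<45); v,u=np.where(m2&(Z>140)&(Z<215)); b=(max(u.min()-25,0),max(v.min()-25,0),u.max()+25,v.max()+25)
print(b); cv2.imwrite("pics/w2c.png",cv2.resize(im[b[1]:b[3],b[0]:b[2],::-1],None,fx=4,fy=4,interpolation=3))
E
```

```text
[ 640.1 -108.1  348.2] [ 0.6  0.4 -0.6  1.2  0.2  1.6  0.9]
injector_cap [([154.7, 36.6], 0.73, array([ 419.1, -155.9,  185.5])), ([266.4, 251.9], 0.66, array([ 675. , -218.7,  185.5])), ([362.0, 44.3], 0.59, array([549.8,  10.7, 185.5])), ([433.9, 183.3], 0.59, array([722. ,  -3.2, 185.5]))]
injector_inlet [([282.3, 269.4], 0.89, array([ 721.5, -236.1,  148. ])), ([456.3, 186.2], 0.79, array([759.6,  25.3, 148. ])), ([165.8, 4.3], 0.78, array([ 385.5, -133.7,  148. ])), ([351.1, 80.4], 0.71, array([571.1, -12.8, 148. ]))]
cap top 744 [547.3   7.6 207.9] [533.9  -5.7 203.3] [560.8  21.6 210.4]
126 (array([ 0,  0,  0,  7, 41, 51, 25,  2,  0,  0]), array([-90, -80, -70, -60, -50, -40, -30, -20, -10,   0,  10])) -36.113091845148105 31.914596848136163
(np.int64(319), 0, np.int64(400), np.int64(106))
```

View pics/w2c.png

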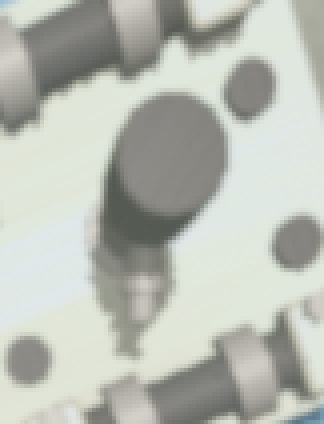

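The crop shows the cap top at (170,150) and the stub below it at (140,295). The stub's azimuth is about -38°, with the cap at about (546.5, 8.3).

Emit:
{"fn": "move_arm", "kwargs": {"steps": "60 144 39 40 2;60 144 39 70 2;60 144 39 90 2;60 144 39 90 2;60 144 39 120 2;60 144 39 150 2;60 144 39 170 2;60 144 39 182 2;60 144 39 182 2;60 144 39 182 2"}}

```text
time_s: 4.52
tcp_pos: [546.2, 10.6, 168.1]
orientation: [1.022, 2.97, -0.0]
wrist_force: [0.3, 0.3, -0.2]
grip_width: 52.1
grip_force: 0.0
```

Emit:
{"fn": "move_arm", "kwargs": {"steps": "60 0 0 0 0;20 0 0 0 0;20 0 0 0 0;20 0 0 0 0;20 0 0 0 0;20 0 0 0 0;20 0 0 0 0;20 0 0 0 0", "newtons": 20}}

```text
time_s: 5.18
tcp_pos: [546.3, 10.0, 167.7]
orientation: [1.023, 2.97, -0.0]
wrist_force: [0.1, -0.8, 2.8]
grip_width: 27.5
grip_force: 20.0
```

Emit:
{"fn": "move_arm", "kwargs": {"steps": "15 0 0 -8 0;15 0 0 -16 0;15 0 0 -24 0;15 0 0 -32 0;15 0 0 -40 0;15 0 0 -40 0", "newtons": 20}}

```text
time_s: 5.68
tcp_pos: [547.4, 10.3, 209.8]
orientation: [1.022, 2.967, 0.001]
wrist_force: [-0.2, 0.7, -2.1]
grip_width: 27.7
grip_force: 20.0
```

```bash
python3 - <<'E'
from h import *
np.set_printoptions(precision=1,suppress=True)
s=manip.read_state(); print(s["tcp_pos"],R.from_rotvec(s["orientation"]).as_matrix().round(3),s["joint_pos"],s["grip_force"])
im,d=manip.snapshot("scene"); P=cloud("scene",d)
a=im[165:265,290:420]; cv2.imwrite("pics/s1.png",cv2.resize(a[:,:,::-1],None,fx=4.5,fy=4.5,interpolation=3))
for q in ["injector","injector_cap","injector_inlet"]:
    print(q,[(np.round(r["centre"],1).tolist(),round(r["confidence"],2)) for r in manip.tip_of(q,"scene")])
E
```

```text
[547.4  10.3 209.8] [[-0.8  0.6  0. ]
 [ 0.6  0.8 -0. ]
 [-0.   0.  -1. ]] [ 0.6  0.2 -0.7  1.7  0.1  1.3  0.8] 19.96740096830763
injector [([361.9, 361.6], 0.65), ([219.3, 310.6], 0.63), ([351.7, 240.3], 0.62), ([415.9, 231.1], 0.6)]
injector_cap [([312.5, 339.3], 0.96), ([446.0, 214.1], 0.96), ([354.4, 201.9], 0.87), ([215.7, 265.4], 0.74), ([318.1, 192.4], 0.44)]
injector_inlet [([343.8, 213.5], 0.88), ([320.5, 355.1], 0.7), ([334.1, 191.9], 0.63), ([431.8, 215.9], 0.58)]
```

View pics/s1.png

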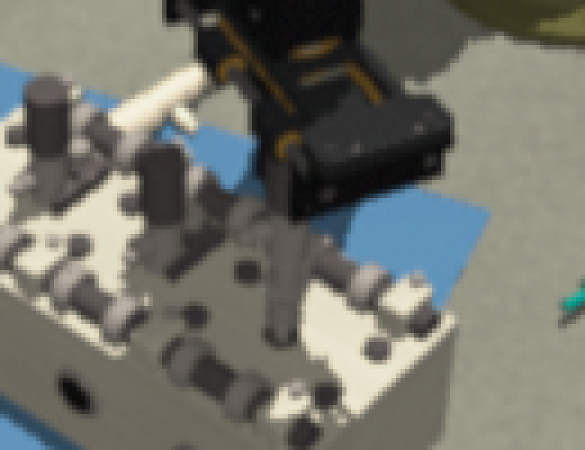

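The injector has come up with the gripper, and its nozzle is still in the bore mouth at (280,335) in the crop. Now I'll lever it over towards tool +x, away from the stub.

Emit:
{"fn": "move_arm", "kwargs": {"steps": "15 7 0 3 0;15 14 0 3 0;15 21 0 4 0;15 28 0 5 0;15 35 0 7 0;15 42 0 9 0;15 49 0 11 0;15 56 0 15 0;15 62 0 18 0;15 62 0 18 0", "newtons": 12}}

```text
time_s: 6.72
tcp_pos: [495.9, 49.7, 188.7]
orientation: [-1.02, -2.97, 0.001]
wrist_force: [1.2, -0.3, -2.3]
grip_width: 27.4
grip_force: 12.0
```

```bash
python3 - <<'E'
from h import *
np.set_printoptions(precision=1,suppress=True)
T,s=wristT(); print(s["tcp_pos"],s["grip_force"],s["wrist_force"])
im,d=manip.snapshot("scene"); w,wd=manip.snapshot("wrist"); np.save("pics/wd3.npy",wd)
a=im[165:265,290:420]; a=cv2.resize(a[:,:,::-1],None,fx=3,fy=3,interpolation=3)
b=cv2.resize(w[:300,170:470,::-1],None,fx=1.3,fy=1.3); H=np.zeros((390,780,3),np.uint8); H[:300,:390]=a; H[:,390:]=b
cv2.imwrite("pics/s2.png",H)
for n in ("scene","wrist"):
  for q in ["injector","injector_tip","injector_cap","injector_inlet"]:
    print(n,q,[(np.round(r["centre"],1).tolist(),round(r["confidence"],2)) for r in manip.tip_of(q,n)])
E
```

```text
[495.9  49.7 188.7] 12.00050735478726 [ 1.2 -0.3 -2.3]
scene injector [([415.5, 233.9], 0.86), ([360.4, 362.9], 0.77), ([218.1, 309.8], 0.76), ([425.3, 345.9], 0.6), ([350.4, 241.1], 0.59), ([348.8, 175.0], 0.54)]
scene injector_tip [([351.1, 240.4], 0.96), ([414.7, 232.2], 0.88), ([362.3, 359.5], 0.79), ([217.9, 309.2], 0.73), ([349.0, 239.2], 0.61), ([350.4, 169.7], 0.54)]
scene injector_cap [([446.6, 214.0], 0.92), ([214.0, 267.7], 0.75), ([316.5, 192.3], 0.75), ([374.8, 202.1], 0.7), ([311.0, 336.7], 0.7)]
scene injector_inlet [([196.4, 211.0], 0.75), ([432.7, 216.3], 0.69), ([205.2, 284.0], 0.68), ([319.3, 353.9], 0.64), ([334.7, 194.2], 0.63), ([358.7, 207.4], 0.59), ([367.3, 218.8], 0.22)]
wrist injector [([523.2, 301.0], 0.96), ([302.7, 39.7], 0.78), ([14.3, 90.4], 0.58)]
wrist injector_tip [([524.6, 302.3], 0.85), ([12.0, 90.5], 0.84), ([297.4, 40.9], 0.79)]
wrist injector_cap [([324.4, 257.6], 0.89), ([83.1, 201.2], 0.6)]
wrist injector_inlet [([319.1, 299.3], 0.86), ([94.7, 160.0], 0.67)]
```

View pics/s2.png

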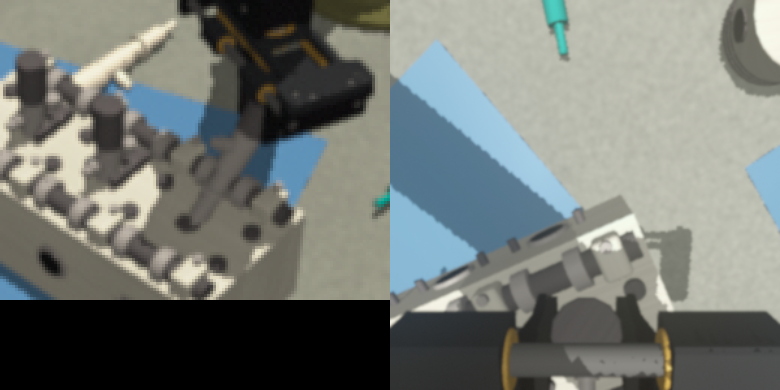

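The injector is now leaning about 28°, with its tip still in the bore. I'll push a bit further.

Emit:
{"fn": "move_arm", "kwargs": {"steps": "15 5 0 3 0;15 10 0 6 0;15 14 0 8 0;15 16 0 10 0;15 16 0 10 0", "newtons": 12}}

```text
time_s: 7.63
tcp_pos: [484.0, 59.0, 179.3]
orientation: [-1.021, -2.97, 0.001]
wrist_force: [-1.1, -0.3, 1.1]
grip_width: 27.7
grip_force: 12.0
```

```bash
cat > tilt.py <<'E'
from h import *
np.set_printoptions(precision=2,suppress=True)
# axis from scene-depth points of the injector shank near the grasp, plus network tip/cap rays
T,s=wristT(); Rt=R.from_rotvec(s["orientation"]).as_matrix(); g=s["tcp_pos"]-19*Rt[:,2]
print("tcp",s["tcp_pos"],"grasp",g,"xaz",np.degrees(np.arctan2(Rt[1,0],Rt[0,0])),"F",s["wrist_force"],s["grip_force"],s["time_s"])
im,d=manip.snapshot("scene"); c=manip.get_calibration("scene"); M=c["cam_to_world"]; K=c["intrinsics"]
def ray(uv): r=M[:3,:3]@np.array([(uv[0]-K[0,2])/K[0,0],-(uv[1]-K[1,2])/K[1,1],-1]); return r/np.linalg.norm(r)
for q,L in (("injector_tip",137.5),("injector_inlet",0)):
    for r in manip.tip_of(q,"scene"):
        uv=r["centre"]; e=ray(uv); n=Rt[:,1]   # intersect ray with the tilt plane (through grasp, normal tool y)
        t=(g-M[:3,3])@n/(e@n); p=M[:3,3]+t*e; loc=Rt.T@(p-g)
        if np.linalg.norm(loc)<190: print(q,uv,round(r["confidence"],2),"tool xz from grasp",loc[[0,2]],"len",np.linalg.norm(loc),"tilt",np.degrees(np.arctan2(-loc[0],loc[2])), "p",p)
P=cloud("scene",d); q=(P-g)@Rt; m=(abs(q[...,1])<16)&(q[...,2]>25)&(q[...,2]<110)&(q[...,0]>-130)&(q[...,0]<20)&(P[...,2]>112)
a=q[m]; 
if len(a)>20:
    k=np.polyfit(a[:,2],a[:,0],1); print("depth n",len(a),"slope tilt",np.degrees(np.arctan(-k[0])))
E
python3 tilt.py
```

```text
tcp [483.99  59.01 179.25] grasp [484.    59.01 198.25] xaz 142.05692932171556 F [-1.07 -0.26  1.13] 12.000071564689279 7.6333
injector_tip [414.2, 230.3] 0.81 tool xz from grasp [110.31 146.52] len 183.4044927636595 tilt -36.97608915335846 p [396.91 126.83  51.78]
injector_tip [351.6, 242.3] 0.78 tool xz from grasp [-84.95 106.74] len 136.41774673545953 tilt 38.514335184474554 p [550.92   6.77  91.47]
injector_tip [347.5, 170.6] 0.6 tool xz from grasp [-104.7 -136.2] len 171.78945851405302 tilt 142.44977174035483 p [566.65  -5.35 334.4 ]
injector_inlet [366.8, 206.8] 0.66 tool xz from grasp [-47.12  -2.95] len 47.214725710551186 tilt 93.58442743872197 p [521.16  30.04 201.18]
injector_inlet [333.1, 193.2] 0.63 tool xz from grasp [-140.09  -81.84] len 162.23954974629666 tilt 120.2938027039468 p [594.53 -27.11 280.03]
depth n 310 slope tilt 4.973798023304394
```

Tilt is about 37°. Now I'll tighten the grip and lift clear.

Emit:
{"fn": "move_arm", "kwargs": {"steps": "10 0 0 0 0;10 0 0 0 0;10 0 0 -10 0;10 0 0 -30 0;10 0 0 -55 0;10 0 0 -80 0;10 0 0 -105 0;10 0 0 -125 0;10 0 0 -130 0;10 0 0 -130 0", "newtons": 50}}

```text
time_s: 8.62
tcp_pos: [485.7, 58.0, 310.8]
orientation: [1.023, 2.967, 0.001]
wrist_force: [0.2, 0.2, -3.8]
grip_width: 27.2
grip_force: 50.0
```

```bash
python3 tilt.py; python3 - <<'E'
from h import *
im,d=manip.snapshot("scene")
cv2.imwrite("pics/s3.png",cv2.resize(im[100:300,280:480,::-1],None,fx=2.8,fy=2.8,interpolation=3))
E
```

```text
tcp [485.7   57.96 310.81] grasp [485.65  57.97 329.8 ] xaz 141.96354462810007 F [ 0.2   0.21 -3.76] 50.000112913548946 8.6167
injector_tip [352.8, 204.8] 0.89 tool xz from grasp [-84.68 106.6 ] len 136.1369706326728 tilt 38.46308317386014 p [552.67   5.75 223.44]
injector_tip [347.5, 168.4] 0.53 tool xz from grasp [-103.02  -10.63] len 103.56552516758916 tilt 95.89152647664355 p [566.75  -5.5  340.71]
injector_inlet [368.7, 164.8] 0.79 tool xz from grasp [-48.45  -2.98] len 48.53743852705469 tilt 93.52552466577549 p [523.79  28.12 332.92]
injector_inlet [334.5, 192.4] 0.64 tool xz from grasp [-134.49   49.01] len 143.13836013512 tilt 69.97607574183664 p [591.72 -24.92 281.15]
depth n 306 slope tilt 35.237520763893436
```

View pics/s3.png

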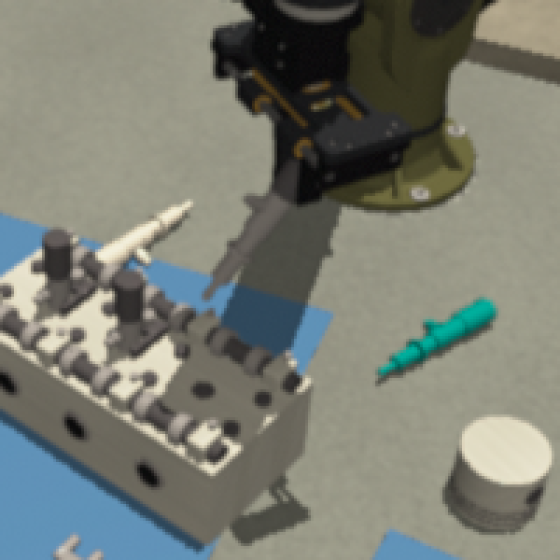

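The injector is out of the bore, tip at (207,295) in the crop, leaning about 37° with the stub on its upper side. Next I'll carry it above the focus point and turn it by -99°.

Emit:
{"fn": "move_arm", "kwargs": {"steps": "10 -15 34 0 -7;10 -30 67 0 -14;10 -45 100 0 -21;10 -55 122 0 -28;10 -61 134 0 -35;10 -61 134 0 -42;10 -61 134 0 -49;10 -61 134 0 -56;10 -61 134 0 -63;10 -61 134 0 -69"}}

```text
time_s: 9.65
tcp_pos: [614.9, 125.9, 307.5]
orientation: [0.848, -3.022, -0.001]
wrist_force: [-0.8, 1.0, -3.7]
grip_width: 26.9
grip_force: 50.0
```

Emit:
{"fn": "move_arm", "kwargs": {"steps": "10 0 0 0 -7;10 0 0 0 -14;10 0 0 0 -21;10 0 0 0 -27;10 0 0 0 -30;10 0 0 0 -30"}}

```text
time_s: 10.15
tcp_pos: [614.9, 125.8, 307.7]
orientation: [1.595, -2.704, -0.002]
wrist_force: [-0.2, 1.0, -3.5]
grip_width: 26.9
grip_force: 50.0
```

```bash
python3 tilt.py; python3 - <<'E'
from h import *
np.set_printoptions(precision=2,suppress=True)
T,s=wristT(); print("q",s["joint_pos"],s["tcp_pos"])
im,d=manip.snapshot("wrist"); im2,d2=manip.snapshot("scene"); np.save("pics/wd4.npy",d)
H=np.zeros((400,780,3),np.uint8); H[:,:400]=cv2.resize(im2[180:380,300:500,::-1],(400,400),interpolation=3); H[:,400:]=cv2.resize(im[:,130:510,::-1],(380,400)); cv2.imwrite("pics/f1.png",H)
for q,z in (("focus",173.7),("camera",0)):
    print(q,[(np.round(r["centre"],1).tolist(),round(r["confidence"],2),pix2z("scene",r["centre"],z)) for r in manip.tip_of(q,"scene")])
P=cloud("scene",d2);Z=P[...,2];i=im2.astype(int)
dark=(np.hypot(P[...,0]-694,P[...,1]-270)<95)&(Z<22)&(Z>5)&(i[...,2]<i[...,0]+25)&(i.max(-1)<130); q=P[dark]; print(cv2.minAreaRect(q[:,:2].astype(np.float32)))
E
```

```text
tcp [614.93 125.81 307.67] grasp [614.98 125.81 326.67] xaz -118.9312812854879 F [-0.2   1.   -3.51] 49.99856966547668 10.15
injector_tip [412.3, 262.6] 0.94 tool xz from grasp [-77.95 114.25] len 138.30942239304397 tilt 34.30448375092196 p [652.39 194.01 212.3 ]
injector_tip [414.4, 229.7] 0.94 tool xz from grasp [-68.54  20.69] len 71.59240061347553 tilt 73.19799220218822 p [648.08 185.79 305.87]
injector_tip [348.3, 170.0] 0.71 tool xz from grasp [162.96  16.57] len 163.800889513449 tilt -84.19349251017728 p [536.11 -16.81 310.33]
injector_inlet [431.9, 214.8] 0.93 tool xz from grasp [-106.4   -51.52] len 118.2119809343937 tilt 115.83642201427236 p [666.59 218.94 378.03]
injector_inlet [407.3, 215.9] 0.84 tool xz from grasp [-43.2    1.39] len 43.222054775842885 tilt 88.15327343086584 p [635.88 163.62 325.21]
depth n 366 slope tilt 34.90714029715826
q [ 0.51  0.42 -1.04  1.34  0.35  1.58  2.15] [615.15 125.93 308.51]
focus []
camera [([425.8, 342.6], 0.97, array([687.08, 265.58,   0.  ]))]
((698.248291015625, 270.5072326660156), (110.14210510253906, 101.02033233642578), 61.74934387207031)
```

View pics/f1.png

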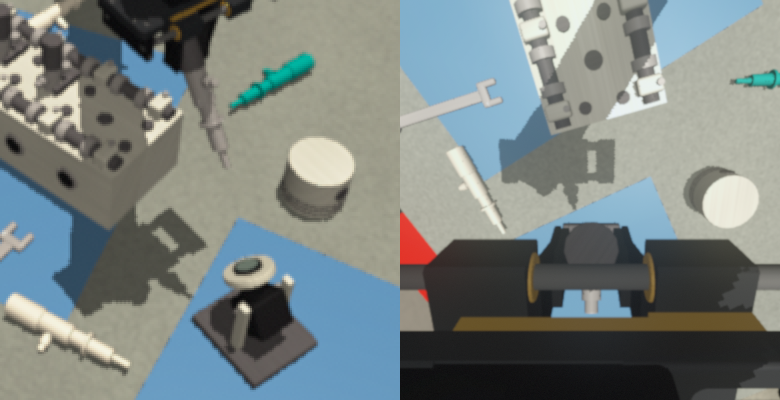

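The left half shows the injector leaning towards the lens with its tip at (228,165), about 40 mm above the focus. The right half shows the stub at (591,300), in line with the cap. What remains is to go down about 41 mm.

Emit:
{"fn": "move_arm", "kwargs": {"steps": "10 -4 0 10 0;10 -4 0 20 0;10 -4 0 30 0;10 -4 0 38 0;10 -4 0 41 0;10 -4 0 41 0;10 -4 0 41 0;10 -4 0 41 0"}}

```text
time_s: 11.17
tcp_pos: [617.5, 129.8, 268.9]
orientation: [-1.594, 2.706, -0.0]
wrist_force: [-0.2, 0.1, -3.2]
grip_width: 27.0
grip_force: 50.0
```

```bash
python3 tilt.py; python3 - <<'E'
from h import *
np.set_printoptions(precision=3,suppress=True)
im2,d2=manip.snapshot("scene"); s=manip.read_state(); print(s["tcp_pos"],s["qd"],s["wrist_force"],s["grip_force"])
cv2.imwrite("pics/f2.png",cv2.resize(im2[180:380,330:530,::-1],(580,580),interpolation=3))
# expected focus pixel in scene
c=manip.get_calibration("scene");M=c["cam_to_world"];K=c["intrinsics"];p=M[:3,:3].T@(np.array([656.4,199.1,173.7])-M[:3,3]);print(K[0,0]*p[0]/-p[2]+K[0,2],-K[1,1]*p[1]/-p[2]+K[1,2])
manip.snapshot("top")
for r in manip.tip_of("focus","top"): print("top focus",r,pix2z("top",r["centre"],173.7))
for r in manip.tip_of("injector_tip","top"): print("top tip",r["centre"],r["confidence"],pix2z("top",r["centre"],173.7))
E
```

```text
tcp [617.55 129.78 268.91] grasp [617.53 129.78 287.91] xaz -119.01721649495131 F [-0.16  0.06 -3.17] 49.99964654445648 11.1667
injector_tip [412.1, 272.0] 0.95 tool xz from grasp [-77.71 101.93] len 128.17453930621866 tilt 37.32330531418829 p [655.31 197.76 186.02]
injector_tip [414.7, 231.0] 0.75 tool xz from grasp [-65.61 -15.88] len 67.50344019878699 tilt 103.60652274288988 p [649.35 187.15 303.83]
injector_tip [347.3, 168.5] 0.67 tool xz from grasp [171.62 -24.42] len 173.34425588277435 tilt -98.0970500628019 p [534.27 -20.3  312.23]
injector_inlet [404.5, 231.6] 0.81 tool xz from grasp [-37.49   9.4 ] len 38.653130595715545 tilt 75.92712724671586 p [635.73 162.56 278.53]
injector_inlet [432.3, 215.3] 0.63 tool xz from grasp [-103.27  -90.04] len 137.0088547877472 tilt 131.08501593360037 p [667.56 220.06 378.01]
depth n 352 slope tilt 34.84044213049154
[617.498 129.842 268.913] [ 0.     0.001  0.002  0.002  0.     0.001 -0.   ] [-0.632  0.796 -3.102] 49.9996301997453
411.8752851933881 276.1733193328922
top tip [240.9, 252.0] 0.98 [371.521 105.153 173.7  ]
top tip [341.2, 311.5] 0.92 [ 221.515 -142.936  173.7  ]
top tip [360.4, 94.2] 0.78 [ 776.709 -206.297  173.7  ]
```

View pics/f2.png

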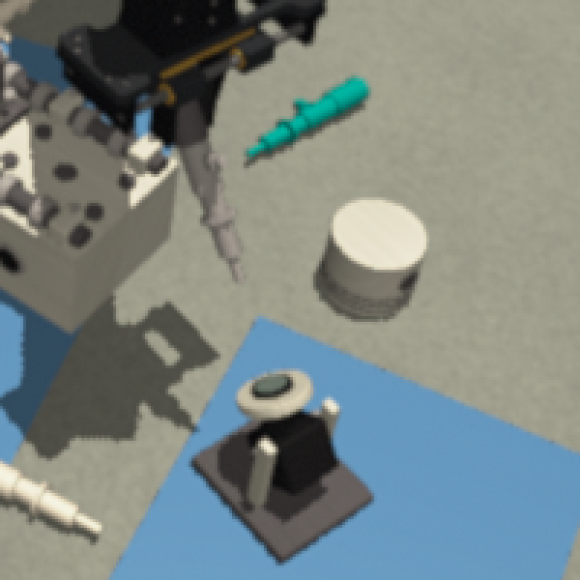

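The tip shows at full-frame pixel (413,277), and the computed focus point is at (412,276). The tilt is about 35–37°, the stub is on the upper side and the arm is still, so I'm handing the job in.

```bash
python3 -c "
from workcell import manip
print(manip.sign_off())"
```

```text
the job is handed in; nothing more can be done
None
```

I handed the job in with the gripper holding the loose injector at the focus point: tip within a few mm of it by my measurement, axis within about 3° of the line of sight, stub uppermost. Sign-off returned no verdict.

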